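# Change over the sample tins at the weighing station

## Task

Change over the food samples: the low round tin at the rear of the carrier has to go onto the scale, inside the printed circle, and the square tin that is on the scale has to go down into the carrier's rear place where the low tin was; the flask standing in front goes onto the small grey tray, and the carrier's front place or a free bit of table can serve in between. Keep all three upright, set each down gently without dropping it, and do not knock over or push away the dropper bottle and the spoon beside the carrier.

Things in the scene. Friction and masses are not known exactly. Their poses are not given: they have to be found in the camera images.
- low_tin_mid (a point): Low round steel sample tin with a flat overhanging lid and a small paper label on top. Lid 60 mm across, body 57 mm, 50 mm tall, about 0.3 kg. The point is its centre, 25 mm above its underside; z up. Starts in the rear well of the carrier, close behind the flask.
- flask_mid (a point): Tall round steel sample flask: body 56 mm across up to 74 mm, then a sloping shoulder and a black screw cap 34 mm across; 100 mm tall in all, about 0.4 kg. The point is on its axis, 50 mm above its underside; z up. Starts in the front well of the carrier. It stands so tall and close that a gripper over the low tin may hit it.
- square_tin_mid (a point): Square steel sample tin with a flat lid and a small paper label on top: lid 47 x 47 mm, body 45 x 45 mm, 65 mm tall, about 0.3 kg. The point is its centre, 32.5 mm above its underside; x and y run square to its sides, z up. Starts on the scale, up to about 3 cm off the middle and at any yaw.
- scale_pan (a point): White bench scale, fixed: pan 186 x 200 mm, rigid, top 50 mm above the table, with a thin grey circle of 96 mm diameter printed round its middle. The point is the middle of the pan, on its top surface; x points away from the display edge, z up. A loose pen thermometer (12 mm high) lies on the table along its +y side.
- rear_place (a point): Rear well of the low fixed steel carrier (152 x 88 mm). Two wells in line, each 70 (x) by 80 mm (y) inside, floor 3 mm and rim 10 mm above the table. The point: middle of the rear well, on its floor. x runs from the front well to the rear well, away from the robot, to a dark back plate 28 mm high at the rear end; z up. The front well's middle lies 74 mm from here towards -x, same height.
- tray_mid (a point): Small square dark grey tray, fixed, 98 x 98 mm outside, 90 x 90 mm inside, rim 8 mm above the table. The point is the middle of its floor, 4 mm above the table; x and y run square to its sides, z up. Empty at the start. A roll of labels (56 mm across, 30 mm high) stands loose about 100 mm from the middle, on its -x side.
- dropper_mid (a point): Bystander: small amber glass dropper bottle, 28 mm across, 75 mm tall, loose, standing about 95 mm beside the carrier's middle line on the carrier's +y side. The point is its centre, 37.5 mm above its underside.
- spoon_grip (a point): Bystander: steel tasting spoon, 150 mm long, loose, lying flat on the table along the carrier, about 95 mm from its middle line on the carrier's -y side. The point is on its handle, x runs along it.
Not all that is in view belongs to the job. What is shaped like the part that bears square_tin_mid but green is not meant.

How it is judged (in metres and radians):
At the end, for the whole second after the job is handed in: The flask stands on the grey tray's floor and the square tin on the rear well's floor (within 26 and 22 mm of their middles), the low tin on the pan within 20 mm of its middle; each within 5 mm of resting height, tilted under 0.1 rad, released and at rest (horizontal distance between flask_mid and tray_mid below 0.026 m and z of flask_mid in the frame of tray_mid between 0.045 and 0.055 m and angle between each of flask_mid, square_tin_mid, low_tin_mid's own z axis and vertical below 0.1 rad and linear speed of each of flask, square_tin, low_tin below 0.02 m/s and angular speed of each of flask, square_tin, low_tin below 0.2 rad/s and contact force between each of flask, square_tin, low_tin and the fingers below 0.1 N and horizontal distance between square_tin_mid and rear_place below 0.022 m and z of square_tin_mid in the frame of rear_place between 0.0275 and 0.0375 m and horizontal distance between low_tin_mid and scale_pan below 0.02 m and z of low_tin_mid in the frame of scale_pan between 0.02 and 0.03 m); the robot touches nothing.
It fails at once if the low tin, square tin or flask is tipped more than about 35 degrees (angle between any of low_tin_mid, square_tin_mid, flask_mid's own z axis and vertical above 0.6 rad).
It fails at once if the low tin, square tin or flask is dropped (falls freely more than about 25 mm) ((linear speed of low_tin above 0.7 m/s and contact force between low_tin and the fingers below 0.05 N) or (linear speed of square_tin above 0.7 m/s and contact force between square_tin and the fingers below 0.05 N) or (linear speed of flask above 0.7 m/s and contact force between flask and the fingers below 0.05 N)).
It fails at once if the dropper bottle is knocked over or pushed more than 30 mm (angle between dropper_mid's own z axis and vertical above 0.5 rad or distance of dropper_mid from where it was at the start of the episode above 0.03 m).
It fails at once if the spoon is pushed more than 30 mm (distance of spoon_grip from where it was at the start of the episode above 0.03 m).
It also fails if it takes over 109 s, if anything falls off the work surface, if the arm or the gripper's body presses on something with over 40 N, if the wrist force passes 120 N, or if a joint passes its speed limit or range.

## Robot

A 7-joint arm with a two-finger parallel gripper is mounted at the origin on the work surface. World frame = base frame: x ahead of the robot, y to its left, z up, the work surface at z = 0. Lengths are in m, angles in degrees, forces in N, time in s.
With the tool pointing down it reaches from about 0.35 to 0.9 m from the base axis. Payload 7.2 kg.
Tool frame: the origin (TCP) lies on the centre line of the jaws, within the pads' length; the fingertips stand 25 mm ahead of it and the grasp point (between the pads) lies 6 mm ahead of it; z points along the fingers, y is the line along which they close (so a half turn about z gives the same grasp; the last joint's range is limited). The gripper opens to 88 mm and grips with 3 to 60 N. Pads are 20 mm wide; open, the fingers measure 115 mm over their backs; the gripper's body (75 mm by 178 mm) begins 61 mm behind the grasp point.
Start: joints at [62.154, 23.554, -0.728, 91.456, 0.321, 64.991, -4.71], TCP at [0.254, -0.571, 0.248] pointing down, gripper open.
Joint ranges: [-169.25, 169.25], [-16.82, 113.86], [-84.01, 82.57], [7.8, 145.47], [-59.2, 239.2], [7.22, 106.19], [-163.78, 163.78]. Speed limits (degrees/s): [136.94, 136.94, 172.46, 172.46, 180, 180, 180].

## Interface

Orientations are given as a 3x3 rotation matrix whose columns are the frame's x, y, z axes.
In Python, from workcell import monitor, viewer, order gives the robot as it stands.
- The arm moves only by the tool step_arm, never from a script. Its argument "deltas" is a list of rows, each an object of numbers: "tx", "ty", "tz": the shift along the tool's x, y, z in mm; "ax", "ay", "az": the turn, a rotation vector about the tool's x, y, z in degrees; "fingers": the opening in per cent of the stroke, from 0 (shut) to 100 (fully open). A call has 1 to 5 rows; each row is the pose to reach, as a shift and turn from the pose commanded when the call began, along the tool's axes at that moment; what a row does not reach only later rows make up. A row lasts 1/12 s, in which the tool goes at most 41.7 mm and 7.16 degrees, less where a joint would pass 70% of its speed; a pose out of reach is approached as far as the arm can. A call with a gripper value outside its range is refused whole. The fingers move at their own pace and stop on an object; "grip_force" is the grip in N (left out, the last holds). Time passes only in rows, so rows that repeat a pose let the fingers close. It gives the time, the measured TCP pose, the force, the opening and the grip force at its end, in the units of the state.
- monitor.sense(): the state, without advancing time (a new reading comes with each control period).
- viewer.get_image(name): name is "scene" or "top" or "wrist"; returns a dict with "img" (480x640x3 uint8, red, green, blue), "mtx" (3x3 intrinsics, pixels), "k1" (the pictures are not rectified: a ray, as slopes to the right and down, at radius r is drawn at 1 + k1 r^2 times it, then the intrinsics apply), "position" and "orientation" of the camera in the world. Camera axes: x right, y up, looking along -z (the intrinsics and any distortion apply to the point x, -y, -z); pixel columns grow to the right and rows downward; lengths in m; the calibration is good to about 2 mm. A picture is of the moment at which its call begins. There is no depth.
- order.sign_off(): hands the job in; it is judged then, once.
The state is a dict: "time": time; "qpos": joint angles; "qvel": joint speeds; "joint_efforts": joint torques, N m; "tcp_pos": TCP position; "tcp_rot": TCP orientation; "contact_force": force on the tool from outside, world axes, zero at the start; "wrist_torque": the same for the moment, N m; "opening": opening from 0.0 (shut) to 1.0 (fully open); "grip_force": force on a finger pad.
Only numpy, scipy, OpenCV 4.12 (cv2) and the standard library are available. Lean on these libraries where they do the work, as an engineer would, in place of code of your own. Each camera call takes 0.05 s, during which the arm holds its last target. There are 200 camera calls.

## Working session

There is one attempt and no reset: what is moved stays moved. The work goes in short steps, Python scripts to look and compute and a tool call to move; the robot and the scene stay as the last step left them, time stands still between calls to the robot, and variables do not carry over. Pictures are saved under pics/ and viewed, at most 14 in all, crops included, and the job is handed in when it is done.

Besides the shell and the picture viewer there is one more tool, called after ">>>" as name(argument=value, ...), one argument or row to a line, values as JSON. step_arm: Moves the arm, as the interface text tells. Its arguments: {"type":"object","properties":{"deltas":{"type":"array","items":{"type":"object","properties":{"tx":{"type":"number"},"ty":{"type":"number"},"tz":{"type":"number"},"ax":{"type":"number"},"ay":{"type":"number"},"az":{"type":"number"},"fingers":{"type":"number"}}}},"grip_force":{"type":"number"}},"required":["deltas"]}

```bash
mkdir -p pics; ls
cat > h.py <<'E'
import numpy as np,cv2
from workcell import monitor,viewer,order
def shot(n,f):
    d=viewer.get_image(n); cv2.imwrite(f'pics/{f}.png',d['img'][:,:,::-1]); np.save(f'pics/{f}.npy',d,allow_pickle=True); return d
def load(f): return np.load(f'pics/{f}.npy',allow_pickle=True).item()
def ray(d,u,v,z):
    K=np.array(d['mtx'],float);k=float(d['k1'])
    p=cv2.undistortPoints(np.array([[[u,v]]],float),K,np.array([k,0,0,0.]))[0,0]
    r=np.array(d['orientation'])@np.array([p[0],-p[1],-1]); o=np.array(d['position'])
    return np.round(o+r*(z-o[2])/r[2],4)
def proj(d,P):
    c=np.array(d['orientation']).T@(np.array(P)-np.array(d['position']))
    x,y=c[0]/-c[2],-c[1]/-c[2];s=1+d['k1']*(x*x+y*y);K=np.array(d['mtx'])
    return K[0,0]*x*s+K[0,2],K[1,1]*y*s+K[1,2]
def togo(P,yaw=None):
    s=monitor.sense();R=np.array(s['tcp_rot']);d=R.T@(np.array(P)-np.array(s['tcp_pos']))*1000
    print('t',s['time'],'shift mm',d.round(1),'tool y yaw',np.degrees(np.arctan2(R[1,1],R[0,1])).round(1))
E
python3 - <<'E'
from h import *
for n in('scene','top','wrist'):
    d=shot(n,n+'0');print(n,d['mtx'],d['k1'],d['position'],d['orientation'])
s=monitor.sense();print(s)
E
```

```text
pics
scene [[613.93180142   0.         314.77317195]
 [  0.         613.93180142 249.7987052 ]
 [  0.           0.           1.        ]] -0.11865339710700032 [ 1.10800225 -0.96886521  0.88355758] [[ 0.84992061 -0.2823994   0.44484327]
 [ 0.52648997  0.48888748 -0.69555542]
 [-0.02105387  0.8253724   0.564196  ]]
top [[548.98642442   0.         312.24406853]
 [  0.         548.98642442 235.34604808]
 [  0.           0.           1.        ]] -0.06689492780672258 [0.28490238 0.02889972 1.19231782] [[-0.0227351   0.98426538 -0.17522781]
 [-0.99972771 -0.02330439 -0.0011916 ]
 [-0.00525643  0.17515301  0.98452719]]
wrist [[384.95989587   0.         316.07597769]
 [  0.         384.95989587 247.55388255]
 [  0.           0.           1.        ]] 0.0022695772946788382 [ 0.32758309 -0.53731978  0.38481273] [[ 0.40580176  0.87406538  0.26708545]
 [-0.91396029  0.3884809   0.1172995 ]
 [-0.00123017 -0.29170584  0.95650729]]
{'time': 0.15, 'qpos': array([62.15476488, 23.58925794, -0.72836871, 91.49134061,  0.32097477,
       64.9897022 , -4.71174919]), 'qvel': array([ 0.03509704, -0.10092804,  0.07876067, -0.14872638,  0.00091724,
        0.09333194,  0.02860437]), 'joint_efforts': array([ 1.43733967e-03, -5.88331354e+01,  6.42350335e-01, -2.91293764e+01,
       -5.37932804e-02,  1.58294704e-02,  1.16920810e-04]), 'tcp_pos': array([ 0.2534221 , -0.57094147,  0.24701685]), 'tcp_rot': array([[ 9.13991783e-01,  4.05732310e-01, -5.59594223e-04],
       [ 4.05732687e-01, -9.13991182e-01,  1.05176087e-03],
       [-8.47308177e-05, -1.18834646e-03, -9.99999290e-01]]), 'contact_force': array([-0.71862197, -0.16103916,  0.67622758]), 'wrist_torque': array([ 0.01043646, -0.04054653,  0.00795081]), 'grip_force': 0.0, 'opening': 0.9979304866859351}
```

View pics/top0.png

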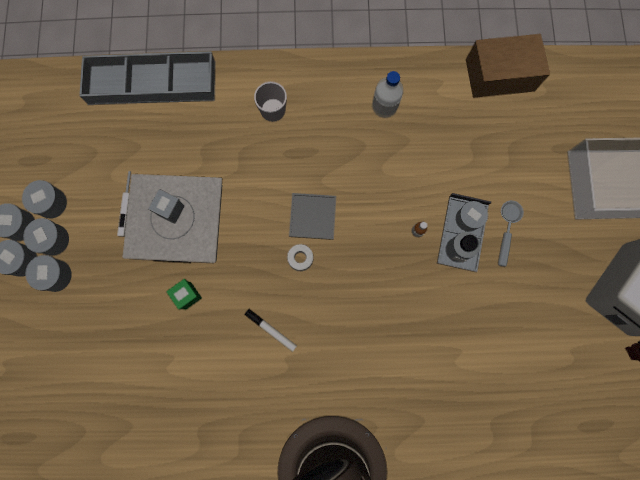

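View pics/scene0.png

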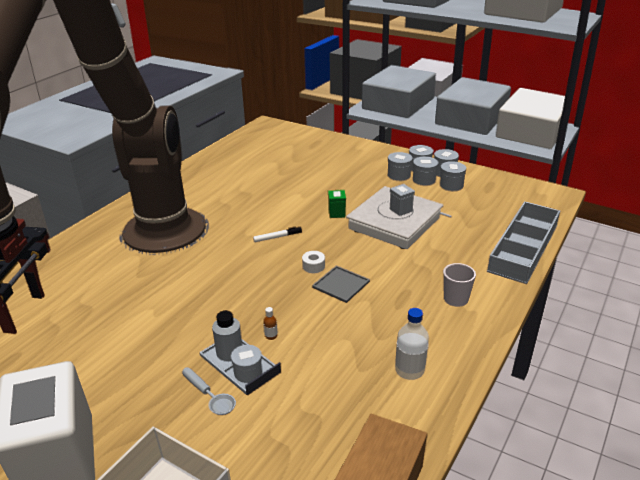

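Run:
```python
import cv2,numpy as np
i=cv2.imread('pics/top0.png')
f=lambda x,y,w,h:cv2.resize(i[y:y+h,x:x+w],None,fx=4,fy=4,interpolation=cv2.INTER_CUBIC)
a=f(425,185,100,100);b=f(120,165,100,100);
c=cv2.resize(f(280,185,100,50),None,fx=1,fy=1)
o=np.vstack([np.hstack([a,b]),np.hstack([c[:200],c[:200]*0])]);print(o.shape);cv2.imwrite('pics/crop.png',o)
```

```text
(600, 800, 3)
```

View pics/crop.png

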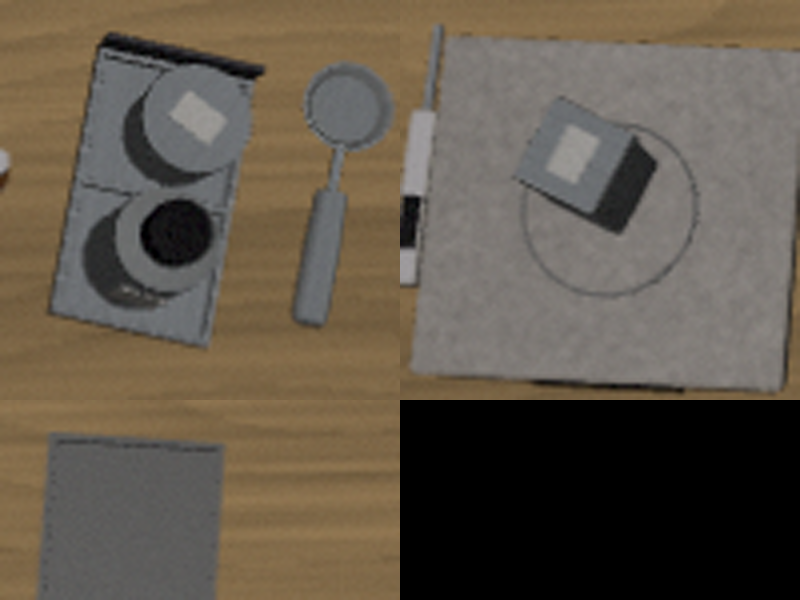

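The top view shows the flask cap at (469,243), the low lid at (474,214), the square lid at about (164,204), the circle centre at (172.5,217.5) and the tray at about (313,217).

Run:
```python
from h import *
d=load('top0')
R=lambda u,v,z:ray(d,u,v,z)
fl=R(469.2,243.2,.103);lt=R(474,214.5,.053)
print('flask',fl,'low',lt)
c=[R(437.5,263.2,.01),R(477,272,.01),R(488.2,204.5,.01),R(450,196.2,.01)]
c=np.array(c);print(c);m=c.mean(0);e=(c[2]+c[3]-c[0]-c[1])[:2];e/=np.linalg.norm(e)
print('carrier',m,'yaw',np.degrees(np.arctan2(e[1],e[0])),'len',np.linalg.norm(c[3]-c[0]),np.linalg.norm(c[2]-c[1]),np.linalg.norm(c[1]-c[0]),'rear',m[:2]+.037*e,'front',m[:2]-.037*e)
q=np.array([R(120+(x-400)/4,165+y/4,.115) for x,y in((560,97),(632,138),(598,213),(516,177))])
print('sq',q,q.mean(0));
for a in range(4):
  v=q[(a+1)%4]-q[a];print(np.degrees(np.arctan2(v[1],v[0])),np.linalg.norm(v))
print('scale',R(172.5,217.5,.05))
for a,b in((440,35),(800,52),(783,390),(412,372)):print(R(120+(a-400)/4,165+b/4,.05))
i=d['img'][185:245,280:345].astype(int);M=(abs(i[...,0]-i[...,2])<14).astype(np.uint8)
M=cv2.morphologyEx(M,cv2.MORPH_OPEN,np.ones((5,5)));k=max(cv2.findContours(M,0,2)[0],key=cv2.contourArea)
r=cv2.minAreaRect(k);print(r);b=cv2.boxPoints(r)+[280,185];t=np.array([R(*p,.008) for p in b]);print('tray',t,t.mean(0))
print('dropper',R(421,228,.06))
```

```text
flask [ 0.4552 -0.2861  0.103 ] low [ 0.5246 -0.3155  0.053 ]
[[ 0.4274 -0.2404  0.01  ]
 [ 0.406  -0.3256  0.01  ]
 [ 0.5557 -0.3621  0.01  ]
 [ 0.5764 -0.2778  0.01  ]]
carrier [ 0.491375 -0.301475  0.01    ] yaw -13.896244600575022 len 0.15362213382192036 0.15408549574830196 0.08784645695758024 rear [ 0.52729209 -0.31036108] front [ 0.45545791 -0.29258892]
sq [[0.5794 0.3383 0.115 ]
 [0.5569 0.3007 0.115 ]
 [0.5185 0.3172 0.115 ]
 [0.5382 0.3596 0.115 ]] [0.54825 0.32895 0.115  ]
-120.89648167510796 0.04381791870913087
156.74740782513845 0.04179485614283171
65.07935208761704 0.04675307476519594
-27.338524836644478 0.046380275980205214
scale [0.534  0.3281 0.05  ]
[0.6339 0.4242 0.05  ]
[0.6188 0.2267 0.05  ]
[0.4351 0.2343 0.05  ]
[0.449  0.4323 0.05  ]
((32.24335861206055, 30.84955406188965), (43.569942474365234, 43.17082977294922), 3.814074993133545)
tray [[ 0.4956  0.0811  0.008 ]
 [ 0.5927  0.0733  0.008 ]
 [ 0.5837 -0.0231  0.008 ]
 [ 0.4869 -0.0139  0.008 ]] [0.539725 0.02935  0.008   ]
dropper [ 0.4967 -0.1988  0.06  ]
```

>>> step_arm(
  deltas=[
    {"tx": 11, "ty": -26},
    {"tx": 23, "ty": -52},
    {"tx": 35, "ty": -78},
    {"tx": 46, "ty": -104},
    {"tx": 58, "ty": -130},
  ],
)

```text
invalid input at $.deltas[0]: expected keys tx, ty, tz, ax, ay, az, fingers
```

>>> step_arm(
  deltas=[
    {"tx": 11, "ty": -26},
    {"tx": 23, "ty": -52},
    {"tx": 35, "ty": -78},
    {"tx": 46, "ty": -104},
    {"tx": 58, "ty": -130},
  ],
)

```text
invalid input at $.deltas[0]: expected keys tx, ty, tz, ax, ay, az, fingers
```

>>> step_arm(
  deltas=[
    {"tx": 37, "ty": 16, "tz": 8},
    {"tx": 74, "ty": 33, "tz": 16},
    {"tx": 110, "ty": 49, "tz": 24},
    {"tx": 147, "ty": 65, "tz": 32},
    {"tx": 184, "ty": 82, "tz": 40},
  ],
)

```text
invalid input at $.deltas[0]: expected keys tx, ty, tz, ax, ay, az, fingers
```

>>> step_arm(
  deltas=[
    {"az": 7},
    {"az": 14},
    {"az": 21},
    {"az": 28},
    {"az": 35},
  ],
)

```text
invalid input at $.deltas[0]: expected keys tx, ty, tz, ax, ay, az, fingers
```

>>> step_arm(
  deltas=[
    {"az": 3},
    {"az": 3},
  ],
)

```text
invalid input at $.deltas[0]: expected keys tx, ty, tz, ax, ay, az, fingers
```

Run:
```python
from h import *
d=shot('wrist','w1');togo([.4552,-.2861,.064]);s=monitor.sense();print(s['tcp_pos'],s['qpos'],s['contact_force'])
for P in([.4552,-.2861,.103],[.5246,-.3155,.053]):print(proj(d,P))
```

```text
t 0.2 shift mm [ 300.  -178.4  183.3] tool y yaw -66.1
[ 0.25345415 -0.57101582  0.24713855] [62.15502513 23.58335738 -0.72872787 91.48328961  0.32245911 64.98918482
 -4.70737971] [-0.71168582  0.00253686 -0.30607067]
(np.float64(-17.695221213464492), np.float64(-300.1078578875033))
(np.float64(117.53484156089144), np.float64(-328.18197936379306))
```

View pics/w1.png

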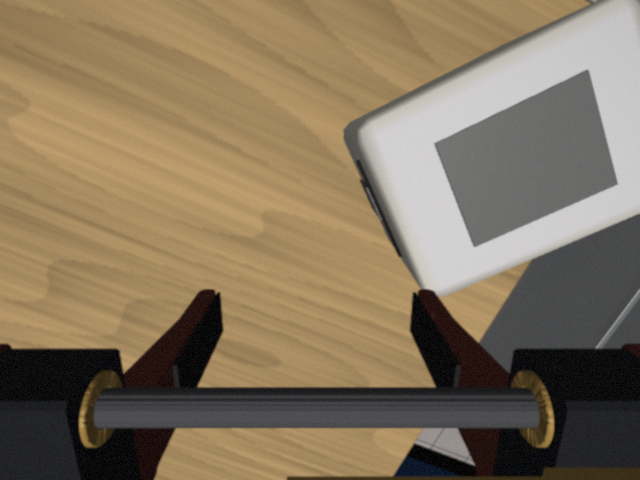

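The wrist view shows a white box ahead on the right, at about (490,150), so I'm moving away from it first. Every row needs all seven keys.

>>> step_arm(
  deltas=[
    {"tx": 11, "ty": -26, "tz": 0, "ax": 0, "ay": 0, "az": 0, "fingers": 100},
    {"tx": 23, "ty": -52, "tz": 0, "ax": 0, "ay": 0, "az": 0, "fingers": 100},
    {"tx": 35, "ty": -78, "tz": 0, "ax": 0, "ay": 0, "az": 0, "fingers": 100},
    {"tx": 46, "ty": -104, "tz": 0, "ax": 0, "ay": 0, "az": 0, "fingers": 100},
    {"tx": 58, "ty": -130, "tz": 0, "ax": 0, "ay": 0, "az": 0, "fingers": 100},
  ],
)

```text
time: 0.62
tcp_pos: [0.2535, -0.4275, 0.2474]
tcp_rot: [[0.914, 0.406, -0.0], [0.406, -0.914, 0.0], [-0.0, -0.0, -1.0]]
contact_force: [1.3, 0.5, 0.1]
opening: 0.998
grip_force: 0.0
```

>>> step_arm(
  deltas=[
    {"tx": 11, "ty": -26, "tz": 0, "ax": 0, "ay": 0, "az": 0, "fingers": 100},
    {"tx": 23, "ty": -52, "tz": 0, "ax": 0, "ay": 0, "az": 0, "fingers": 100},
    {"tx": 35, "ty": -78, "tz": 0, "ax": 0, "ay": 0, "az": 0, "fingers": 100},
    {"tx": 46, "ty": -104, "tz": 0, "ax": 0, "ay": 0, "az": 0, "fingers": 100},
    {"tx": 58, "ty": -130, "tz": 0, "ax": 0, "ay": 0, "az": 0, "fingers": 100},
  ],
)

```text
time: 1.03
tcp_pos: [0.2537, -0.2852, 0.2476]
tcp_rot: [[0.914, 0.406, -0.0], [0.406, -0.914, -0.0], [-0.0, 0.0, -1.0]]
contact_force: [0.3, 0.6, 0.2]
opening: 0.998
grip_force: 0.0
```

>>> step_arm(
  deltas=[
    {"tx": 37, "ty": 16, "tz": 8, "ax": 0, "ay": 0, "az": 0, "fingers": 100},
    {"tx": 74, "ty": 33, "tz": 16, "ax": 0, "ay": 0, "az": 0, "fingers": 100},
    {"tx": 110, "ty": 49, "tz": 24, "ax": 0, "ay": 0, "az": 0, "fingers": 100},
    {"tx": 147, "ty": 65, "tz": 32, "ax": 0, "ay": 0, "az": 0, "fingers": 100},
    {"tx": 184, "ty": 82, "tz": 40, "ax": 0, "ay": 0, "az": 0, "fingers": 100},
  ],
)

```text
time: 1.45
tcp_pos: [0.4573, -0.2866, 0.2073]
tcp_rot: [[0.914, 0.405, 0.0], [0.405, -0.914, -0.0], [0.0, 0.0, -1.0]]
contact_force: [1.2, -0.2, 0.3]
opening: 1.002
grip_force: 0.0
```

>>> step_arm(
  deltas=[
    {"tx": 0, "ty": 0, "tz": 0, "ax": 0, "ay": 0, "az": 7, "fingers": 100},
    {"tx": 0, "ty": 0, "tz": 0, "ax": 0, "ay": 0, "az": 14, "fingers": 100},
    {"tx": 0, "ty": 0, "tz": 0, "ax": 0, "ay": 0, "az": 21, "fingers": 100},
    {"tx": 0, "ty": 0, "tz": 0, "ax": 0, "ay": 0, "az": 28, "fingers": 100},
    {"tx": 0, "ty": 0, "tz": 0, "ax": 0, "ay": 0, "az": 35, "fingers": 100},
  ],
)

```text
time: 1.87
tcp_pos: [0.4555, -0.2867, 0.2073]
tcp_rot: [[0.98, -0.198, -0.001], [-0.198, -0.98, 0.0], [-0.001, -0.0, -1.0]]
contact_force: [-0.3, 1.0, 0.1]
opening: 0.999
grip_force: 0.0
```

>>> step_arm(
  deltas=[
    {"tx": 0, "ty": 0, "tz": 0, "ax": 0, "ay": 0, "az": 3, "fingers": 100},
    {"tx": 0, "ty": 0, "tz": 0, "ax": 0, "ay": 0, "az": 3, "fingers": 100},
  ],
)

```text
time: 2.03
tcp_pos: [0.4555, -0.2867, 0.2075]
tcp_rot: [[0.969, -0.245, -0.0], [-0.245, -0.969, 0.0], [-0.0, 0.0, -1.0]]
contact_force: [-0.2, 0.6, -0.9]
opening: 0.996
grip_force: 0.0
```

Run:
```python
from h import *
d=shot('wrist','w2');togo([.4552,-.2861,.064]);s=monitor.sense();print(s['tcp_pos'],s['qpos'],s['contact_force'])
for P in([.4552,-.2861,.103],[.5246,-.3155,.053],[.5273,-.3104,.003]):print(proj(d,P))
```

```text
t 2.0833 shift mm [ -0.5  -0.5 143.5] tool y yaw -104.0
[ 0.45554483 -0.28671298  0.20754179] [ 33.07806951  17.76319389  -7.47544701 105.91103271   2.73635201
  56.50924618 -79.53147421] [-0.25357388  0.21313609 -0.9095693 ]
(np.float64(317.12783898890814), np.float64(257.98900068997756))
(np.float64(332.7706440469355), np.float64(139.6615369000852))
(np.float64(323.8294356712566), np.float64(136.59460680544544))
```

View pics/w2.png

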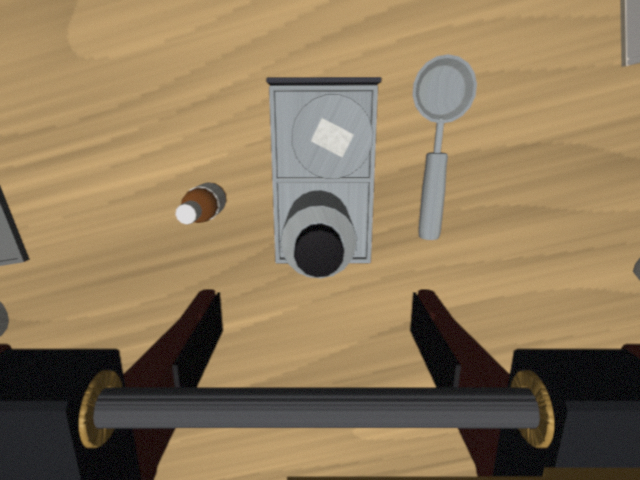

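Wrist view: cap at (319,250), low-tin lid at (332,136), carrier square to the tool. The errors are about 3 mm, so I'll descend and grip the flask.

>>> step_arm(
  deltas=[
    {"tx": 2, "ty": 0, "tz": 30, "ax": 0, "ay": 0, "az": 0, "fingers": 100},
    {"tx": 2, "ty": 0, "tz": 60, "ax": 0, "ay": 0, "az": 0, "fingers": 100},
    {"tx": 2, "ty": 0, "tz": 90, "ax": 0, "ay": 0, "az": 0, "fingers": 100},
    {"tx": 2, "ty": 0, "tz": 120, "ax": 0, "ay": 0, "az": 0, "fingers": 100},
    {"tx": 2, "ty": 0, "tz": 142, "ax": 0, "ay": 0, "az": 0, "fingers": 100},
  ],
)

```text
time: 2.5
tcp_pos: [0.4566, -0.2868, 0.0634]
tcp_rot: [[0.971, -0.24, -0.001], [-0.24, -0.971, 0.001], [-0.002, -0.001, -1.0]]
contact_force: [-0.7, -0.2, 0.3]
opening: 0.998
grip_force: 0.0
```

>>> step_arm(
  deltas=[
    {"tx": 0, "ty": 0, "tz": 0, "ax": 0, "ay": 0, "az": 0, "fingers": 70},
    {"tx": 0, "ty": 0, "tz": 0, "ax": 0, "ay": 0, "az": 0, "fingers": 60},
    {"tx": 0, "ty": 0, "tz": 0, "ax": 0, "ay": 0, "az": 0, "fingers": 50},
    {"tx": 0, "ty": 0, "tz": 0, "ax": 0, "ay": 0, "az": 0, "fingers": 50},
    {"tx": 0, "ty": 0, "tz": 0, "ax": 0, "ay": 0, "az": 0, "fingers": 50},
  ],
  grip_force=25,
)

```text
time: 2.92
tcp_pos: [0.4584, -0.2879, 0.0673]
tcp_rot: [[0.97, -0.243, 0.003], [-0.243, -0.97, -0.002], [0.003, 0.001, -1.0]]
contact_force: [-1.5, -5.4, 4.1]
opening: 0.658
grip_force: 3.5
```

>>> step_arm(
  deltas=[
    {"tx": 0, "ty": 0, "tz": 0, "ax": 0, "ay": 0, "az": 0, "fingers": 50},
    {"tx": 0, "ty": 0, "tz": 0, "ax": 0, "ay": 0, "az": 0, "fingers": 50},
    {"tx": 0, "ty": 0, "tz": 0, "ax": 0, "ay": 0, "az": 0, "fingers": 50},
  ],
)

```text
time: 3.17
tcp_pos: [0.4584, -0.2883, 0.0673]
tcp_rot: [[0.97, -0.243, 0.002], [-0.243, -0.97, -0.002], [0.003, 0.001, -1.0]]
contact_force: [-0.4, -0.3, 6.2]
opening: 0.633
grip_force: 25.0
```

>>> step_arm(
  deltas=[
    {"tx": 0, "ty": 0, "tz": -8, "ax": 0, "ay": 0, "az": 0, "fingers": 50},
    {"tx": 0, "ty": 0, "tz": -28, "ax": 0, "ay": 0, "az": 0, "fingers": 50},
    {"tx": 0, "ty": 0, "tz": -55, "ax": 0, "ay": 0, "az": 0, "fingers": 50},
    {"tx": 0, "ty": 0, "tz": -85, "ax": 0, "ay": 0, "az": 0, "fingers": 50},
    {"tx": 0, "ty": 0, "tz": -110, "ax": 0, "ay": 0, "az": 0, "fingers": 50},
  ],
)

```text
time: 3.58
tcp_pos: [0.4571, -0.2869, 0.1776]
tcp_rot: [[0.97, -0.243, -0.0], [-0.243, -0.97, 0.0], [-0.0, -0.0, -1.0]]
contact_force: [-0.1, -1.2, -3.8]
opening: 0.632
grip_force: 25.0
```

>>> step_arm(
  deltas=[
    {"tx": 0, "ty": -12, "tz": -3, "ax": 0, "ay": 0, "az": 0, "fingers": 50},
    {"tx": 0, "ty": -36, "tz": -5, "ax": 0, "ay": 0, "az": 0, "fingers": 50},
    {"tx": 0, "ty": -70, "tz": -5, "ax": 0, "ay": 0, "az": 0, "fingers": 50},
    {"tx": 0, "ty": -105, "tz": -5, "ax": 0, "ay": 0, "az": 0, "fingers": 50},
    {"tx": 0, "ty": -140, "tz": -5, "ax": 0, "ay": 0, "az": 0, "fingers": 50},
  ],
)

```text
time: 4.0
tcp_pos: [0.4908, -0.1492, 0.1799]
tcp_rot: [[0.97, -0.243, -0.001], [-0.243, -0.97, 0.001], [-0.001, -0.0, -1.0]]
contact_force: [0.9, 0.9, -3.2]
opening: 0.634
grip_force: 25.0
```

>>> step_arm(
  deltas=[
    {"tx": 0, "ty": -36, "tz": 0, "ax": 0, "ay": 0, "az": -6, "fingers": 50},
    {"tx": 0, "ty": -72, "tz": 0, "ax": 0, "ay": 0, "az": -12, "fingers": 50},
    {"tx": 1, "ty": -108, "tz": 0, "ax": 0, "ay": 0, "az": -18, "fingers": 50},
    {"tx": 2, "ty": -142, "tz": 0, "ax": 0, "ay": 0, "az": -24, "fingers": 50},
    {"tx": 2, "ty": -168, "tz": 0, "ax": 0, "ay": 0, "az": -30, "fingers": 50},
  ],
)

```text
time: 4.42
tcp_pos: [0.5336, 0.0153, 0.1799]
tcp_rot: [[0.959, 0.283, -0.001], [0.283, -0.959, 0.001], [-0.001, -0.002, -1.0]]
contact_force: [0.4, 0.3, -4.4]
opening: 0.633
grip_force: 25.0
```

Run:
```python
from h import *
d=shot('top','t1');e=shot('wrist','w3');togo([.5397,.0294,.066]);s=monitor.sense();print(s['tcp_pos'],s['opening'],s['qpos'])
a=d['img'][170:270,260:380];b=e['img']
o=cv2.resize(np.hstack([cv2.resize(a,(576,480)),b]),(800,316));cv2.imwrite('pics/v3.png',o[:,:,::-1])
```

```text
t 4.5167 shift mm [  8.8  -9.1 114. ] tool y yaw -73.4
[0.53393891 0.01779917 0.17996963] 0.6327709896405916 [  9.72440847  20.4354009  -20.8534464  107.387654     8.61842442
  53.73149415 -88.42133865]
```

View pics/v3.png

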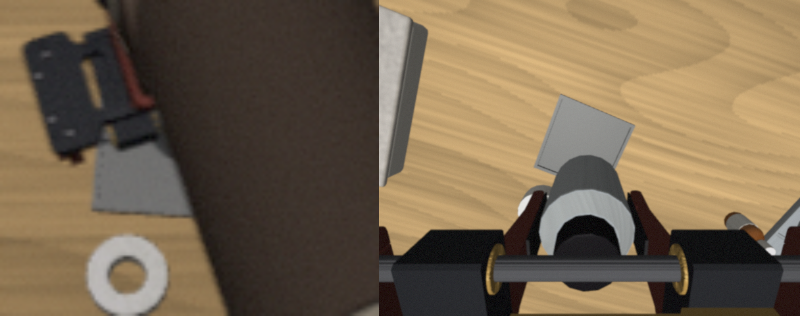

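The flask hangs upright in the jaws; the tray is ahead. I'll correct by tx 9 and ty -9, then lower it.

>>> step_arm(
  deltas=[
    {"tx": 4, "ty": -4, "tz": 20, "ax": 0, "ay": 0, "az": 0, "fingers": 50},
    {"tx": 9, "ty": -9, "tz": 50, "ax": 0, "ay": 0, "az": 0, "fingers": 50},
    {"tx": 9, "ty": -9, "tz": 78, "ax": 0, "ay": 0, "az": 0, "fingers": 50},
    {"tx": 9, "ty": -9, "tz": 98, "ax": 0, "ay": 0, "az": 0, "fingers": 50},
    {"tx": 9, "ty": -9, "tz": 106, "ax": 0, "ay": 0, "az": 0, "fingers": 50},
  ],
)

```text
time: 4.93
tcp_pos: [0.5374, 0.022, 0.071]
tcp_rot: [[0.962, 0.274, -0.006], [0.274, -0.962, -0.0], [-0.006, -0.001, -1.0]]
contact_force: [-0.7, 0.4, -4.8]
opening: 0.636
grip_force: 25.0
```

>>> step_arm(
  deltas=[
    {"tx": 0, "ty": 0, "tz": 1.5, "ax": 0, "ay": 0, "az": 0, "fingers": 50},
    {"tx": 0, "ty": 0, "tz": 3, "ax": 0, "ay": 0, "az": 0, "fingers": 50},
    {"tx": 0, "ty": 0, "tz": 4.5, "ax": 0, "ay": 0, "az": 0, "fingers": 50},
    {"tx": 0, "ty": 0, "tz": 5, "ax": 0, "ay": 0, "az": 0, "fingers": 50},
    {"tx": 0, "ty": 0, "tz": 5, "ax": 0, "ay": 0, "az": 0, "fingers": 50},
  ],
)

```text
time: 5.35
tcp_pos: [0.5411, 0.022, 0.0706]
tcp_rot: [[0.962, 0.274, 0.002], [0.274, -0.962, -0.0], [0.002, 0.0, -1.0]]
contact_force: [0.2, 0.2, -3.7]
opening: 0.638
grip_force: 25.0
```

>>> step_arm(
  deltas=[
    {"tx": 0, "ty": -4, "tz": 0, "ax": 0, "ay": 0, "az": 0, "fingers": 50},
    {"tx": 0, "ty": -7, "tz": 0, "ax": 0, "ay": 0, "az": 0, "fingers": 50},
    {"tx": 0, "ty": -7, "tz": 1, "ax": 0, "ay": 0, "az": 0, "fingers": 50},
    {"tx": 0, "ty": -7, "tz": 2, "ax": 0, "ay": 0, "az": 0, "fingers": 50},
    {"tx": 0, "ty": -7, "tz": 2.5, "ax": 0, "ay": 0, "az": 0, "fingers": 50},
  ],
)

```text
time: 5.77
tcp_pos: [0.5386, 0.0295, 0.0682]
tcp_rot: [[0.961, 0.275, 0.0], [0.275, -0.961, 0.0], [0.0, 0.0, -1.0]]
contact_force: [-7.2, 0.2, 16.3]
opening: 0.634
grip_force: 25.0
```

>>> step_arm(
  deltas=[
    {"tx": 0, "ty": 0, "tz": 0, "ax": 0, "ay": 0, "az": 0, "fingers": 50},
  ],
)

```text
time: 5.85
tcp_pos: [0.5386, 0.0295, 0.0683]
tcp_rot: [[0.961, 0.275, 0.001], [0.275, -0.961, 0.0], [0.001, -0.0, -1.0]]
contact_force: [-5.2, 0.4, 9.6]
opening: 0.635
grip_force: 25.0
```

Contact made, so I release, rise and move to the scale.

>>> step_arm(
  deltas=[
    {"tx": 0, "ty": 0, "tz": 0, "ax": 0, "ay": 0, "az": 0, "fingers": 75},
    {"tx": 0, "ty": 0, "tz": 0, "ax": 0, "ay": 0, "az": 0, "fingers": 90},
    {"tx": 0, "ty": 0, "tz": 0, "ax": 0, "ay": 0, "az": 0, "fingers": 100},
    {"tx": 0, "ty": 0, "tz": 0, "ax": 0, "ay": 0, "az": 0, "fingers": 100},
    {"tx": 0, "ty": 0, "tz": 0, "ax": 0, "ay": 0, "az": 0, "fingers": 100},
  ],
)

```text
time: 6.27
tcp_pos: [0.5386, 0.0287, 0.0671]
tcp_rot: [[0.962, 0.274, 0.0], [0.274, -0.962, -0.0], [0.0, 0.0, -1.0]]
contact_force: [-0.2, -0.1, 0.1]
opening: 0.969
grip_force: 0.0
```

>>> step_arm(
  deltas=[
    {"tx": 0, "ty": 0, "tz": -20, "ax": 0, "ay": 0, "az": 0, "fingers": 100},
    {"tx": 0, "ty": 0, "tz": -55, "ax": 0, "ay": 0, "az": 0, "fingers": 100},
    {"tx": 0, "ty": 0, "tz": -95, "ax": 0, "ay": 0, "az": 0, "fingers": 100},
    {"tx": 0, "ty": 0, "tz": -135, "ax": 0, "ay": 0, "az": 0, "fingers": 100},
    {"tx": 0, "ty": 0, "tz": -170, "ax": 0, "ay": 0, "az": 0, "fingers": 100},
  ],
)

```text
time: 6.68
tcp_pos: [0.5385, 0.0289, 0.2396]
tcp_rot: [[0.962, 0.275, 0.001], [0.275, -0.962, 0.0], [0.001, 0.0, -1.0]]
contact_force: [1.3, -0.8, -0.9]
opening: 0.999
grip_force: 0.0
```

>>> step_arm(
  deltas=[
    {"tx": 6, "ty": -20, "tz": 0, "ax": 0, "ay": 0, "az": 0, "fingers": 100},
    {"tx": 15, "ty": -50, "tz": 0, "ax": 0, "ay": 0, "az": 0, "fingers": 100},
    {"tx": 26, "ty": -85, "tz": 0, "ax": 0, "ay": 0, "az": 0, "fingers": 100},
    {"tx": 38, "ty": -120, "tz": 0, "ax": 0, "ay": 0, "az": 0, "fingers": 100},
    {"tx": 50, "ty": -155, "tz": 0, "ax": 0, "ay": 0, "az": 0, "fingers": 100},
  ],
)

```text
time: 7.1
tcp_pos: [0.544, 0.1929, 0.2374]
tcp_rot: [[0.962, 0.274, 0.001], [0.274, -0.962, -0.0], [0.0, 0.0, -1.0]]
contact_force: [0.4, -0.6, -0.2]
opening: 1.001
grip_force: 0.0
```

>>> step_arm(
  deltas=[
    {"tx": 10, "ty": -32, "tz": 0, "ax": 0, "ay": 0, "az": -7, "fingers": 100},
    {"tx": 20, "ty": -64, "tz": 0, "ax": 0, "ay": 0, "az": -14, "fingers": 100},
    {"tx": 30, "ty": -95, "tz": 0, "ax": 0, "ay": 0, "az": -21, "fingers": 100},
    {"tx": 38, "ty": -118, "tz": 0, "ax": 0, "ay": 0, "az": -28, "fingers": 100},
    {"tx": 42, "ty": -130, "tz": 0, "ax": 0, "ay": 0, "az": -35, "fingers": 100},
  ],
)

```text
time: 7.52
tcp_pos: [0.5476, 0.3322, 0.2369]
tcp_rot: [[0.623, 0.782, -0.001], [0.782, -0.623, 0.002], [0.001, -0.002, -1.0]]
contact_force: [-1.5, 0.2, -0.4]
opening: 0.997
grip_force: 0.0
```

>>> step_arm(
  deltas=[
    {"tx": 0, "ty": 0, "tz": 0, "ax": 0, "ay": 0, "az": -6, "fingers": 100},
    {"tx": 0, "ty": 0, "tz": 0, "ax": 0, "ay": 0, "az": -11, "fingers": 100},
    {"tx": 0, "ty": 0, "tz": 0, "ax": 0, "ay": 0, "az": -11, "fingers": 100},
  ],
)

```text
time: 7.77
tcp_pos: [0.5486, 0.3284, 0.2366]
tcp_rot: [[0.467, 0.885, -0.001], [0.885, -0.467, -0.0], [-0.0, -0.001, -1.0]]
contact_force: [0.9, -0.0, -0.1]
opening: 1.0
grip_force: 0.0
```

Run:
```python
from h import *
e=shot('wrist','w4');togo([.548,.329,.098]);s=monitor.sense();print(s['tcp_pos'],s['qpos'])
d=shot('top','t2')
print(proj(e,[.548,.329,.115]),proj(e,[.534,.3281,.05]))
a=d['img'][170:290,280:520]
o=np.zeros((600,640,3),np.uint8);o[:360,:480]=cv2.resize(e['img'],(480,360));o[360:,:480]=cv2.resize(a,(480,240));cv2.imwrite('pics/v4.png',o[:,:,::-1])
```

```text
t 7.8167 shift mm [  0.6  -1.  138.7] tool y yaw -28.2
[0.5486894  0.32803098 0.2366947 ] [-11.38963075  29.61973663 -34.79533928  88.28079744  17.71948152
  67.72226277 -77.59342416]
(np.float64(314.9104706196163), np.float64(250.45215811724347)) (np.float64(301.4297723523381), np.float64(236.15709264204742))
```

View pics/v4.png

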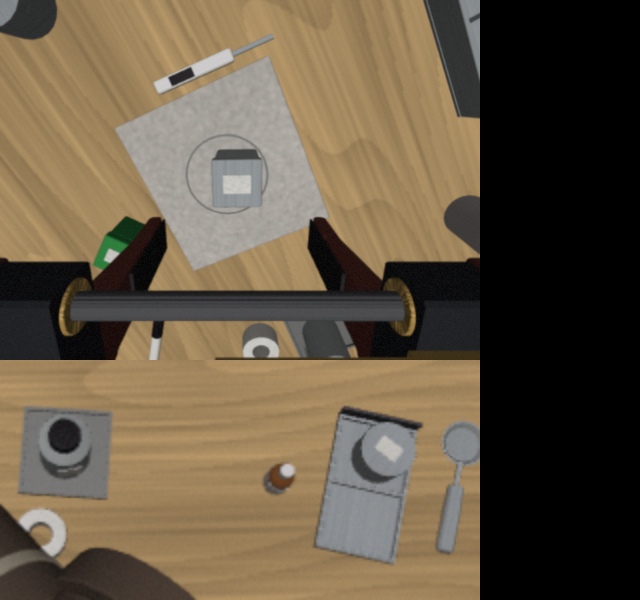

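The flask stands in the tray. The square lid, at about (316,244) in the wrist view, is centred and aligned, so I descend and grip.

>>> step_arm(
  deltas=[
    {"tx": 2, "ty": -1, "tz": 30, "ax": 0, "ay": 0, "az": 0, "fingers": 100},
    {"tx": 2, "ty": -1, "tz": 60, "ax": 0, "ay": 0, "az": 0, "fingers": 100},
    {"tx": 2, "ty": -1, "tz": 90, "ax": 0, "ay": 0, "az": 0, "fingers": 100},
    {"tx": 2, "ty": -1, "tz": 120, "ax": 0, "ay": 0, "az": 0, "fingers": 100},
    {"tx": 2, "ty": -1, "tz": 139, "ax": 0, "ay": 0, "az": 0, "fingers": 100},
  ],
)

```text
time: 8.28
tcp_pos: [0.548, 0.329, 0.0952]
tcp_rot: [[0.474, 0.881, -0.002], [0.881, -0.474, -0.002], [-0.003, -0.001, -1.0]]
contact_force: [-0.7, -0.9, -0.5]
opening: 1.0
grip_force: 0.0
```

>>> step_arm(
  deltas=[
    {"tx": 0, "ty": 0, "tz": 0, "ax": 0, "ay": 0, "az": 0, "fingers": 75},
    {"tx": 0, "ty": 0, "tz": 0, "ax": 0, "ay": 0, "az": 0, "fingers": 60},
    {"tx": 0, "ty": 0, "tz": 0, "ax": 0, "ay": 0, "az": 0, "fingers": 50},
    {"tx": 0, "ty": 0, "tz": 0, "ax": 0, "ay": 0, "az": 0, "fingers": 40},
    {"tx": 0, "ty": 0, "tz": 0, "ax": 0, "ay": 0, "az": 0, "fingers": 40},
  ],
)

```text
time: 8.7
tcp_pos: [0.5496, 0.3309, 0.0999]
tcp_rot: [[0.471, 0.882, 0.002], [0.882, -0.471, 0.001], [0.002, 0.002, -1.0]]
contact_force: [0.0, 0.9, 0.6]
opening: 0.66
grip_force: 0.0
```

>>> step_arm(
  deltas=[
    {"tx": 0, "ty": 0, "tz": 0, "ax": 0, "ay": 0, "az": 0, "fingers": 40},
    {"tx": 0, "ty": 0, "tz": 0, "ax": 0, "ay": 0, "az": 0, "fingers": 40},
    {"tx": 0, "ty": 0, "tz": 0, "ax": 0, "ay": 0, "az": 0, "fingers": 40},
    {"tx": 0, "ty": 0, "tz": 0, "ax": 0, "ay": 0, "az": 0, "fingers": 40},
  ],
)

```text
time: 9.03
tcp_pos: [0.5492, 0.3306, 0.0992]
tcp_rot: [[0.471, 0.882, 0.001], [0.882, -0.471, 0.0], [0.001, 0.001, -1.0]]
contact_force: [-0.2, -2.0, 7.1]
opening: 0.534
grip_force: 24.9
```

>>> step_arm(
  deltas=[
    {"tx": 0, "ty": 0, "tz": -8, "ax": 0, "ay": 0, "az": 0, "fingers": 40},
    {"tx": 0, "ty": 0, "tz": -28, "ax": 0, "ay": 0, "az": 0, "fingers": 40},
    {"tx": 0, "ty": 0, "tz": -55, "ax": 0, "ay": 0, "az": 0, "fingers": 40},
    {"tx": 0, "ty": 0, "tz": -85, "ax": 0, "ay": 0, "az": 0, "fingers": 40},
    {"tx": 0, "ty": 0, "tz": -105, "ax": 0, "ay": 0, "az": 0, "fingers": 40},
  ],
)

```text
time: 9.45
tcp_pos: [0.5488, 0.3306, 0.2055]
tcp_rot: [[0.47, 0.883, 0.001], [0.883, -0.47, 0.001], [0.001, 0.0, -1.0]]
contact_force: [0.5, 0.6, -2.5]
opening: 0.536
grip_force: 24.9
```

>>> step_arm(
  deltas=[
    {"tx": -9, "ty": 3, "tz": 0, "ax": 0, "ay": 0, "az": 0, "fingers": 40},
    {"tx": -33, "ty": 12, "tz": 0, "ax": 0, "ay": 0, "az": 0, "fingers": 40},
    {"tx": -61, "ty": 22, "tz": 0, "ax": 0, "ay": 0, "az": 0, "fingers": 40},
    {"tx": -91, "ty": 33, "tz": 0, "ax": 0, "ay": 0, "az": 0, "fingers": 40},
    {"tx": -122, "ty": 44, "tz": 0, "ax": 0, "ay": 0, "az": 0, "fingers": 40},
  ],
)

```text
time: 9.87
tcp_pos: [0.5287, 0.1997, 0.2012]
tcp_rot: [[0.47, 0.883, -0.003], [0.883, -0.47, -0.001], [-0.002, -0.002, -1.0]]
contact_force: [-0.4, -0.4, -2.8]
opening: 0.529
grip_force: 24.9
```

>>> step_arm(
  deltas=[
    {"tx": -34, "ty": 12, "tz": 0, "ax": 0, "ay": 0, "az": 0, "fingers": 40},
    {"tx": -68, "ty": 24, "tz": 0, "ax": 0, "ay": 0, "az": 0, "fingers": 40},
    {"tx": -102, "ty": 36, "tz": 0, "ax": 0, "ay": 0, "az": 0, "fingers": 40},
    {"tx": -136, "ty": 49, "tz": 0, "ax": 0, "ay": 0, "az": 0, "fingers": 40},
    {"tx": -169, "ty": 61, "tz": 0, "ax": 0, "ay": 0, "az": 0, "fingers": 40},
  ],
)

```text
time: 10.28
tcp_pos: [0.5026, 0.0213, 0.2016]
tcp_rot: [[0.471, 0.882, -0.003], [0.882, -0.471, -0.001], [-0.002, -0.002, -1.0]]
contact_force: [1.7, -0.6, -3.2]
opening: 0.534
grip_force: 24.9
```

>>> step_arm(
  deltas=[
    {"tx": -34, "ty": 12, "tz": 0, "ax": 0, "ay": 0, "az": 6, "fingers": 40},
    {"tx": -68, "ty": 24, "tz": 0, "ax": 0, "ay": 0, "az": 13, "fingers": 40},
    {"tx": -102, "ty": 36, "tz": 0, "ax": 0, "ay": 0, "az": 20, "fingers": 40},
    {"tx": -136, "ty": 49, "tz": 0, "ax": 0, "ay": 0, "az": 27, "fingers": 40},
    {"tx": -160, "ty": 58, "tz": 0, "ax": 0, "ay": 0, "az": 33, "fingers": 40},
  ],
)

```text
time: 10.7
tcp_pos: [0.4778, -0.1484, 0.2017]
tcp_rot: [[0.88, 0.475, -0.003], [0.475, -0.88, -0.001], [-0.003, -0.001, -1.0]]
contact_force: [0.8, 0.2, -4.4]
opening: 0.532
grip_force: 24.9
```

Run:
```python
from h import *
togo([.457,-.293,.0522])
```

```text
t 10.7 shift mm [-86.5 117.4 149.6] tool y yaw -61.6
```

>>> step_arm(
  deltas=[
    {"tx": -20, "ty": 27, "tz": 0, "ax": 0, "ay": 0, "az": 7, "fingers": 40},
    {"tx": -42, "ty": 56, "tz": 0, "ax": 0, "ay": 0, "az": 14, "fingers": 40},
    {"tx": -62, "ty": 82, "tz": 0, "ax": 0, "ay": 0, "az": 21, "fingers": 40},
    {"tx": -76, "ty": 102, "tz": 0, "ax": 0, "ay": 0, "az": 28, "fingers": 40},
    {"tx": -84, "ty": 112, "tz": 0, "ax": 0, "ay": 0, "az": 35, "fingers": 40},
  ],
)

```text
time: 11.12
tcp_pos: [0.4581, -0.287, 0.2014]
tcp_rot: [[0.993, -0.117, -0.003], [-0.117, -0.993, -0.0], [-0.003, 0.001, -1.0]]
contact_force: [0.1, 0.7, -3.8]
opening: 0.534
grip_force: 24.9
```

>>> step_arm(
  deltas=[
    {"tx": 0, "ty": 0, "tz": 0, "ax": 0, "ay": 0, "az": 6, "fingers": 40},
    {"tx": 0, "ty": 0, "tz": 0, "ax": 0, "ay": 0, "az": 6, "fingers": 40},
    {"tx": 0, "ty": 0, "tz": 0, "ax": 0, "ay": 0, "az": 6, "fingers": 40},
  ],
)

```text
time: 11.37
tcp_pos: [0.4599, -0.2826, 0.2018]
tcp_rot: [[0.979, -0.206, -0.002], [-0.206, -0.979, 0.001], [-0.002, -0.001, -1.0]]
contact_force: [0.0, -0.3, -3.7]
opening: 0.533
grip_force: 24.9
```

Run:
```python
from h import *
d=shot('wrist','w5');togo([.457,-.293,.0522])
```

```text
t 11.4167 shift mm [ -0.8  11.4 150. ] tool y yaw -101.8
```

View pics/w5.png

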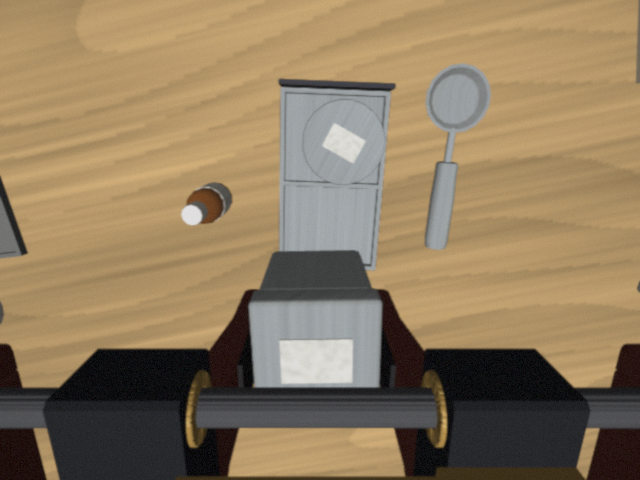

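The tin is upright in the jaws, and the carrier's front well is ahead, about 11 mm to the right. I'll correct and lower.

>>> step_arm(
  deltas=[
    {"tx": -1, "ty": 6, "tz": 20, "ax": 0, "ay": 0, "az": 2, "fingers": 40},
    {"tx": -2, "ty": 11, "tz": 50, "ax": 0, "ay": 0, "az": 2, "fingers": 40},
    {"tx": -2, "ty": 11, "tz": 85, "ax": 0, "ay": 0, "az": 2, "fingers": 40},
    {"tx": -2, "ty": 11, "tz": 115, "ax": 0, "ay": 0, "az": 2, "fingers": 40},
    {"tx": -2, "ty": 11, "tz": 132, "ax": 0, "ay": 0, "az": 2, "fingers": 40},
  ],
)

```text
time: 11.83
tcp_pos: [0.4552, -0.2916, 0.0678]
tcp_rot: [[0.971, -0.239, -0.003], [-0.239, -0.971, 0.002], [-0.004, -0.002, -1.0]]
contact_force: [-0.5, 0.1, -3.8]
opening: 0.537
grip_force: 24.9
```

>>> step_arm(
  deltas=[
    {"tx": 0, "ty": 0, "tz": 4, "ax": 0, "ay": 0, "az": 0, "fingers": 40},
    {"tx": 0, "ty": 0, "tz": 8, "ax": 0, "ay": 0, "az": 0, "fingers": 40},
    {"tx": 0, "ty": 0, "tz": 11, "ax": 0, "ay": 0, "az": 0, "fingers": 40},
    {"tx": 0, "ty": 0, "tz": 14, "ax": 0, "ay": 0, "az": 0, "fingers": 40},
    {"tx": 0, "ty": 0, "tz": 14, "ax": 0, "ay": 0, "az": 0, "fingers": 40},
  ],
)

```text
time: 12.25
tcp_pos: [0.4574, -0.2935, 0.0578]
tcp_rot: [[0.97, -0.242, 0.001], [-0.242, -0.97, -0.001], [0.001, 0.0, -1.0]]
contact_force: [-0.1, -0.4, -3.1]
opening: 0.536
grip_force: 24.9
```

>>> step_arm(
  deltas=[
    {"tx": 0, "ty": 0, "tz": 2, "ax": 0, "ay": 0, "az": 0, "fingers": 40},
    {"tx": 0, "ty": 0, "tz": 4, "ax": 0, "ay": 0, "az": 0, "fingers": 40},
    {"tx": 0, "ty": 0, "tz": 5, "ax": 0, "ay": 0, "az": 0, "fingers": 40},
    {"tx": 0, "ty": 0, "tz": 6, "ax": 0, "ay": 0, "az": 0, "fingers": 40},
    {"tx": 0, "ty": 0, "tz": 6, "ax": 0, "ay": 0, "az": 0, "fingers": 40},
  ],
)

```text
time: 12.67
tcp_pos: [0.4571, -0.2934, 0.0521]
tcp_rot: [[0.97, -0.243, 0.0], [-0.243, -0.97, -0.001], [0.001, 0.0, -1.0]]
contact_force: [-2.2, 1.8, 7.7]
opening: 0.534
grip_force: 24.9
```

>>> step_arm(
  deltas=[
    {"tx": 0, "ty": 0, "tz": 0, "ax": 0, "ay": 0, "az": 0, "fingers": 65},
    {"tx": 0, "ty": 0, "tz": 0, "ax": 0, "ay": 0, "az": 0, "fingers": 80},
    {"tx": 0, "ty": 0, "tz": 0, "ax": 0, "ay": 0, "az": 0, "fingers": 90},
    {"tx": 0, "ty": 0, "tz": 0, "ax": 0, "ay": 0, "az": 0, "fingers": 100},
    {"tx": 0, "ty": 0, "tz": 0, "ax": 0, "ay": 0, "az": 0, "fingers": 100},
  ],
)

```text
time: 13.08
tcp_pos: [0.457, -0.2933, 0.0511]
tcp_rot: [[0.97, -0.243, 0.0], [-0.243, -0.97, -0.0], [0.0, 0.0, -1.0]]
contact_force: [0.9, -0.5, -0.2]
opening: 0.872
grip_force: 0.0
```

>>> step_arm(
  deltas=[
    {"tx": 0, "ty": 0, "tz": -15, "ax": 0, "ay": 0, "az": 0, "fingers": 100},
    {"tx": 0, "ty": 0, "tz": -40, "ax": 0, "ay": 0, "az": 0, "fingers": 100},
    {"tx": 0, "ty": 0, "tz": -75, "ax": 0, "ay": 0, "az": 0, "fingers": 100},
    {"tx": 10, "ty": 1, "tz": -110, "ax": 0, "ay": 0, "az": 0, "fingers": 100},
    {"tx": 30, "ty": 2, "tz": -140, "ax": 0, "ay": 0, "az": 0, "fingers": 100},
  ],
)

```text
time: 13.5
tcp_pos: [0.4842, -0.3026, 0.1934]
tcp_rot: [[0.97, -0.244, -0.001], [-0.244, -0.97, -0.0], [-0.001, 0.0, -1.0]]
contact_force: [1.3, -0.5, -1.7]
opening: 1.002
grip_force: 0.0
```

>>> step_arm(
  deltas=[
    {"tx": 25, "ty": 1, "tz": 0, "ax": 0, "ay": 0, "az": 0, "fingers": 100},
    {"tx": 42, "ty": 2, "tz": 0, "ax": 0, "ay": 0, "az": 0, "fingers": 100},
    {"tx": 42, "ty": 2, "tz": 0, "ax": 0, "ay": 0, "az": 0, "fingers": 100},
    {"tx": 42, "ty": 2, "tz": 0, "ax": 0, "ay": 0, "az": 0, "fingers": 100},
  ],
)

```text
time: 13.83
tcp_pos: [0.5257, -0.3143, 0.1905]
tcp_rot: [[0.97, -0.242, -0.001], [-0.242, -0.97, 0.001], [-0.001, -0.0, -1.0]]
contact_force: [-0.9, 0.2, -0.6]
opening: 0.998
grip_force: 0.0
```

Run:
```python
from h import *
d=shot('wrist','w6');togo([.5255,-.3155,.042]);print(proj(d,[.5255,-.3155,.053]))
```

```text
t 13.8833 shift mm [  1.3   1.1 148.3] tool y yaw -104.1
(np.float64(319.36929833332556), np.float64(243.10526828900163))
```

View pics/w6.png

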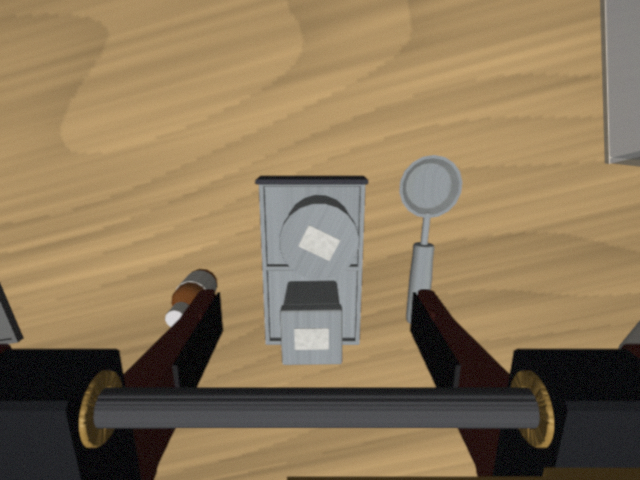

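The low tin's lid is centred at (319,240). I descend and grip.

>>> step_arm(
  deltas=[
    {"tx": 2, "ty": 1, "tz": 30, "ax": 0, "ay": 0, "az": 0, "fingers": 100},
    {"tx": 2, "ty": 1, "tz": 65, "ax": 0, "ay": 0, "az": 0, "fingers": 100},
    {"tx": 2, "ty": 1, "tz": 100, "ax": 0, "ay": 0, "az": 0, "fingers": 100},
    {"tx": 2, "ty": 1, "tz": 130, "ax": 0, "ay": 0, "az": 0, "fingers": 100},
    {"tx": 2, "ty": 1, "tz": 148, "ax": 0, "ay": 0, "az": 0, "fingers": 100},
  ],
)

```text
time: 14.3
tcp_pos: [0.5243, -0.3151, 0.0396]
tcp_rot: [[0.97, -0.243, -0.005], [-0.243, -0.97, 0.002], [-0.005, -0.001, -1.0]]
contact_force: [-0.2, 0.0, -0.6]
opening: 1.003
grip_force: 0.0
```

>>> step_arm(
  deltas=[
    {"tx": 0, "ty": 0, "tz": 0, "ax": 0, "ay": 0, "az": 0, "fingers": 85},
    {"tx": 0, "ty": 0, "tz": 0, "ax": 0, "ay": 0, "az": 0, "fingers": 70},
    {"tx": 0, "ty": 0, "tz": 0, "ax": 0, "ay": 0, "az": 0, "fingers": 60},
    {"tx": 0, "ty": 0, "tz": 0, "ax": 0, "ay": 0, "az": 0, "fingers": 55},
    {"tx": 0, "ty": 0, "tz": 0, "ax": 0, "ay": 0, "az": 0, "fingers": 55},
  ],
)

```text
time: 14.72
tcp_pos: [0.5283, -0.3168, 0.045]
tcp_rot: [[0.97, -0.243, 0.002], [-0.243, -0.97, -0.002], [0.003, 0.001, -1.0]]
contact_force: [-1.0, 0.0, 3.8]
opening: 0.678
grip_force: 25.0
```

>>> step_arm(
  deltas=[
    {"tx": 0, "ty": 0, "tz": 0, "ax": 0, "ay": 0, "az": 0, "fingers": 55},
    {"tx": 0, "ty": 0, "tz": 0, "ax": 0, "ay": 0, "az": 0, "fingers": 55},
    {"tx": 0, "ty": 0, "tz": 0, "ax": 0, "ay": 0, "az": 0, "fingers": 55},
  ],
)

```text
time: 14.97
tcp_pos: [0.5283, -0.3168, 0.045]
tcp_rot: [[0.97, -0.243, 0.002], [-0.243, -0.97, -0.001], [0.003, 0.001, -1.0]]
contact_force: [-1.0, -0.6, 7.5]
opening: 0.677
grip_force: 25.0
```

>>> step_arm(
  deltas=[
    {"tx": 0, "ty": 0, "tz": -8, "ax": 0, "ay": 0, "az": 0, "fingers": 55},
    {"tx": 0, "ty": 0, "tz": -28, "ax": 0, "ay": 0, "az": 0, "fingers": 55},
    {"tx": 0, "ty": 0, "tz": -60, "ax": 0, "ay": 0, "az": 0, "fingers": 55},
    {"tx": 0, "ty": 0, "tz": -95, "ax": 0, "ay": 0, "az": 0, "fingers": 55},
    {"tx": 0, "ty": 0, "tz": -130, "ax": 0, "ay": 0, "az": 0, "fingers": 55},
  ],
)

```text
time: 15.38
tcp_pos: [0.5266, -0.3156, 0.1745]
tcp_rot: [[0.97, -0.243, -0.001], [-0.243, -0.97, 0.001], [-0.002, -0.001, -1.0]]
contact_force: [0.5, -0.8, -4.1]
opening: 0.677
grip_force: 25.0
```

>>> step_arm(
  deltas=[
    {"tx": -2, "ty": -9, "tz": -20, "ax": 0, "ay": 0, "az": 0, "fingers": 55},
    {"tx": -8, "ty": -34, "tz": -32, "ax": 0, "ay": 0, "az": 0, "fingers": 55},
    {"tx": -15, "ty": -63, "tz": -35, "ax": 0, "ay": 0, "az": 0, "fingers": 55},
    {"tx": -23, "ty": -95, "tz": -35, "ax": 0, "ay": 0, "az": 0, "fingers": 55},
    {"tx": -30, "ty": -127, "tz": -35, "ax": 0, "ay": 0, "az": 0, "fingers": 55},
  ],
)

```text
time: 15.8
tcp_pos: [0.5285, -0.1845, 0.209]
tcp_rot: [[0.97, -0.244, 0.0], [-0.244, -0.97, -0.0], [0.001, 0.0, -1.0]]
contact_force: [-0.3, 0.7, -3.8]
opening: 0.679
grip_force: 25.0
```

>>> step_arm(
  deltas=[
    {"tx": -8, "ty": -35, "tz": 0, "ax": 0, "ay": 0, "az": 0, "fingers": 55},
    {"tx": -17, "ty": -70, "tz": 0, "ax": 0, "ay": 0, "az": 0, "fingers": 55},
    {"tx": -25, "ty": -105, "tz": 0, "ax": 0, "ay": 0, "az": 0, "fingers": 55},
    {"tx": -34, "ty": -140, "tz": 0, "ax": 0, "ay": 0, "az": 0, "fingers": 55},
    {"tx": -42, "ty": -175, "tz": 0, "ax": 0, "ay": 0, "az": 0, "fingers": 55},
  ],
)

```text
time: 16.22
tcp_pos: [0.5301, -0.004, 0.2086]
tcp_rot: [[0.97, -0.243, -0.0], [-0.243, -0.97, -0.0], [-0.0, 0.0, -1.0]]
contact_force: [1.0, 0.1, -3.3]
opening: 0.68
grip_force: 25.0
```

>>> step_arm(
  deltas=[
    {"tx": -8, "ty": -35, "tz": 0, "ax": 0, "ay": 0, "az": -6, "fingers": 55},
    {"tx": -17, "ty": -70, "tz": 0, "ax": 0, "ay": 0, "az": -13, "fingers": 55},
    {"tx": -25, "ty": -105, "tz": 0, "ax": 0, "ay": 0, "az": -20, "fingers": 55},
    {"tx": -34, "ty": -140, "tz": 0, "ax": 0, "ay": 0, "az": -27, "fingers": 55},
    {"tx": -40, "ty": -165, "tz": 0, "ax": 0, "ay": 0, "az": -33, "fingers": 55},
  ],
)

```text
time: 16.63
tcp_pos: [0.5312, 0.1678, 0.2088]
tcp_rot: [[0.943, 0.333, 0.0], [0.333, -0.943, 0.001], [0.001, -0.001, -1.0]]
contact_force: [-0.2, 0.6, -4.4]
opening: 0.678
grip_force: 25.0
```

Run:
```python
from h import *
togo([.534,.3285,.092])
```

```text
t 16.6333 shift mm [  56.1 -150.5  117. ] tool y yaw -70.5
```

Tin height at contact is TCP 0.092; I move in and then check.

>>> step_arm(
  deltas=[
    {"tx": 12, "ty": -34, "tz": 0, "ax": 0, "ay": 0, "az": -5, "fingers": 55},
    {"tx": 25, "ty": -68, "tz": 0, "ax": 0, "ay": 0, "az": -10, "fingers": 55},
    {"tx": 38, "ty": -102, "tz": 0, "ax": 0, "ay": 0, "az": -15, "fingers": 55},
    {"tx": 48, "ty": -130, "tz": 0, "ax": 0, "ay": 0, "az": -20, "fingers": 55},
    {"tx": 54, "ty": -145, "tz": 0, "ax": 0, "ay": 0, "az": -25, "fingers": 55},
  ],
)

```text
time: 17.05
tcp_pos: [0.5345, 0.3232, 0.2086]
tcp_rot: [[0.714, 0.7, -0.001], [0.7, -0.714, 0.002], [0.001, -0.002, -1.0]]
contact_force: [0.7, -0.0, -3.6]
opening: 0.678
grip_force: 25.0
```

>>> step_arm(
  deltas=[
    {"tx": 0, "ty": 0, "tz": 0, "ax": 0, "ay": 0, "az": 0, "fingers": 55},
    {"tx": 0, "ty": 0, "tz": 0, "ax": 0, "ay": 0, "az": 0, "fingers": 55},
  ],
)

```text
time: 17.22
tcp_pos: [0.5355, 0.3194, 0.2079]
tcp_rot: [[0.719, 0.695, -0.001], [0.695, -0.719, -0.0], [-0.001, -0.0, -1.0]]
contact_force: [-0.3, -0.5, -3.5]
opening: 0.675
grip_force: 25.0
```

Run:
```python
from h import *
d=shot('wrist','w7');togo([.534,.3285,.092]);print(proj(d,[.534,.3285,.05]))
```

```text
t 17.2667 shift mm [  6.   -9.1 115.9] tool y yaw -46.1
(np.float64(306.9786356713583), np.float64(230.6325544124471))
```

View pics/w7.png

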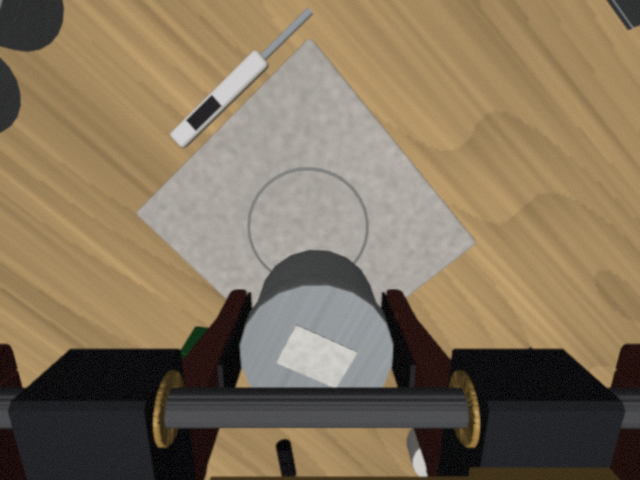

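The circle centre is at (308,228), as predicted. I correct tx 6 and ty -9, then lower.

>>> step_arm(
  deltas=[
    {"tx": 3, "ty": -5, "tz": 15, "ax": 0, "ay": 0, "az": 0, "fingers": 55},
    {"tx": 6, "ty": -9, "tz": 45, "ax": 0, "ay": 0, "az": 0, "fingers": 55},
    {"tx": 6, "ty": -9, "tz": 75, "ax": 0, "ay": 0, "az": 0, "fingers": 55},
    {"tx": 6, "ty": -9, "tz": 98, "ax": 0, "ay": 0, "az": 0, "fingers": 55},
    {"tx": 6, "ty": -9, "tz": 108, "ax": 0, "ay": 0, "az": 0, "fingers": 55},
  ],
)

```text
time: 17.68
tcp_pos: [0.5336, 0.3259, 0.0969]
tcp_rot: [[0.722, 0.691, -0.004], [0.691, -0.722, -0.004], [-0.005, 0.001, -1.0]]
contact_force: [-0.7, -0.4, -4.4]
opening: 0.673
grip_force: 25.0
```

>>> step_arm(
  deltas=[
    {"tx": 0, "ty": 0, "tz": 1, "ax": 0, "ay": 0, "az": 0, "fingers": 55},
    {"tx": 0, "ty": 0, "tz": 2, "ax": 0, "ay": 0, "az": 0, "fingers": 55},
    {"tx": 0, "ty": 0, "tz": 3, "ax": 0, "ay": 0, "az": 0, "fingers": 55},
    {"tx": 0, "ty": 0, "tz": 4, "ax": 0, "ay": 0, "az": 0, "fingers": 55},
    {"tx": 0, "ty": 0, "tz": 4, "ax": 0, "ay": 0, "az": 0, "fingers": 55},
  ],
)

```text
time: 18.1
tcp_pos: [0.535, 0.3297, 0.0974]
tcp_rot: [[0.72, 0.694, 0.002], [0.694, -0.72, 0.001], [0.002, 0.001, -1.0]]
contact_force: [-0.0, 0.1, -3.6]
opening: 0.678
grip_force: 25.0
```

>>> step_arm(
  deltas=[
    {"tx": 0, "ty": 0, "tz": 2, "ax": 0, "ay": 0, "az": 0, "fingers": 55},
    {"tx": 0, "ty": 0, "tz": 3.5, "ax": 0, "ay": 0, "az": 0, "fingers": 55},
    {"tx": 0, "ty": 0, "tz": 5, "ax": 0, "ay": 0, "az": 0, "fingers": 55},
    {"tx": 0, "ty": 0, "tz": 5.5, "ax": 0, "ay": 0, "az": 0, "fingers": 55},
    {"tx": 0, "ty": 0, "tz": 5.5, "ax": 0, "ay": 0, "az": 0, "fingers": 55},
  ],
)

```text
time: 18.52
tcp_pos: [0.5345, 0.3295, 0.092]
tcp_rot: [[0.72, 0.694, 0.001], [0.694, -0.72, -0.0], [0.0, 0.001, -1.0]]
contact_force: [-4.6, -3.6, 8.8]
opening: 0.678
grip_force: 25.0
```

>>> step_arm(
  deltas=[
    {"tx": 0, "ty": 0, "tz": 0, "ax": 0, "ay": 0, "az": 0, "fingers": 80},
    {"tx": 0, "ty": 0, "tz": 0, "ax": 0, "ay": 0, "az": 0, "fingers": 90},
    {"tx": 0, "ty": 0, "tz": 0, "ax": 0, "ay": 0, "az": 0, "fingers": 100},
    {"tx": 0, "ty": 0, "tz": 0, "ax": 0, "ay": 0, "az": 0, "fingers": 100},
    {"tx": 0, "ty": 0, "tz": 0, "ax": 0, "ay": 0, "az": 0, "fingers": 100},
  ],
)

```text
time: 18.93
tcp_pos: [0.5345, 0.3295, 0.0906]
tcp_rot: [[0.72, 0.694, 0.0], [0.694, -0.72, 0.0], [0.0, -0.0, -1.0]]
contact_force: [-0.8, 0.3, -0.5]
opening: 0.988
grip_force: 0.0
```

>>> step_arm(
  deltas=[
    {"tx": 0, "ty": 0, "tz": -15, "ax": 0, "ay": 0, "az": 0, "fingers": 100},
    {"tx": 0, "ty": 0, "tz": -45, "ax": 0, "ay": 0, "az": 0, "fingers": 100},
    {"tx": 0, "ty": 0, "tz": -80, "ax": 0, "ay": 0, "az": 0, "fingers": 100},
    {"tx": 0, "ty": 0, "tz": -115, "ax": 0, "ay": 0, "az": 0, "fingers": 100},
    {"tx": 0, "ty": 0, "tz": -125, "ax": 0, "ay": 0, "az": 0, "fingers": 100},
  ],
)

```text
time: 19.35
tcp_pos: [0.5358, 0.3312, 0.2212]
tcp_rot: [[0.72, 0.694, 0.006], [0.694, -0.72, 0.004], [0.007, 0.001, -1.0]]
contact_force: [0.4, 0.8, 1.7]
opening: 1.0
grip_force: 0.0
```

>>> step_arm(
  deltas=[
    {"tx": -8, "ty": 6, "tz": 0, "ax": 0, "ay": 0, "az": 0, "fingers": 100},
    {"tx": -27, "ty": 22, "tz": 0, "ax": 0, "ay": 0, "az": 0, "fingers": 100},
    {"tx": -51, "ty": 41, "tz": 0, "ax": 0, "ay": 0, "az": 0, "fingers": 100},
    {"tx": -78, "ty": 63, "tz": 0, "ax": 0, "ay": 0, "az": 0, "fingers": 100},
    {"tx": -105, "ty": 85, "tz": 0, "ax": 0, "ay": 0, "az": 0, "fingers": 100},
  ],
)

```text
time: 19.77
tcp_pos: [0.5163, 0.193, 0.2134]
tcp_rot: [[0.72, 0.694, -0.003], [0.694, -0.72, -0.001], [-0.003, -0.001, -1.0]]
contact_force: [0.7, -0.3, 0.2]
opening: 0.996
grip_force: 0.0
```

>>> step_arm(
  deltas=[
    {"tx": -27, "ty": 22, "tz": 0, "ax": 0, "ay": 0, "az": 0, "fingers": 100},
    {"tx": -54, "ty": 44, "tz": 0, "ax": 0, "ay": 0, "az": 0, "fingers": 100},
    {"tx": -81, "ty": 66, "tz": 0, "ax": 0, "ay": 0, "az": 0, "fingers": 100},
    {"tx": -108, "ty": 88, "tz": 0, "ax": 0, "ay": 0, "az": 0, "fingers": 100},
    {"tx": -135, "ty": 109, "tz": 0, "ax": 0, "ay": 0, "az": 0, "fingers": 100},
  ],
)

```text
time: 20.18
tcp_pos: [0.4944, 0.0204, 0.2138]
tcp_rot: [[0.721, 0.693, -0.003], [0.693, -0.721, -0.001], [-0.002, -0.001, -1.0]]
contact_force: [0.9, -1.1, -0.1]
opening: 0.999
grip_force: 0.0
```

>>> step_arm(
  deltas=[
    {"tx": -27, "ty": 22, "tz": 0, "ax": 0, "ay": 0, "az": 6, "fingers": 100},
    {"tx": -54, "ty": 44, "tz": 0, "ax": 0, "ay": 0, "az": 13, "fingers": 100},
    {"tx": -81, "ty": 66, "tz": 0, "ax": 0, "ay": 0, "az": 20, "fingers": 100},
    {"tx": -108, "ty": 88, "tz": 0, "ax": 0, "ay": 0, "az": 27, "fingers": 100},
    {"tx": -130, "ty": 105, "tz": 0, "ax": 0, "ay": 0, "az": 33, "fingers": 100},
  ],
)

```text
time: 20.6
tcp_pos: [0.4731, -0.1461, 0.2139]
tcp_rot: [[0.983, 0.181, -0.003], [0.181, -0.983, -0.0], [-0.003, -0.0, -1.0]]
contact_force: [0.7, -0.7, 0.1]
opening: 0.999
grip_force: 0.0
```

Run:
```python
from h import *
togo([.457,-.2934,.0505])
```

```text
t 20.6 shift mm [-42.  142.  163.5] tool y yaw -79.6
```

>>> step_arm(
  deltas=[
    {"tx": -10, "ty": 34, "tz": 0, "ax": 0, "ay": 0, "az": 5, "fingers": 100},
    {"tx": -20, "ty": 68, "tz": 0, "ax": 0, "ay": 0, "az": 10, "fingers": 100},
    {"tx": -30, "ty": 100, "tz": 0, "ax": 0, "ay": 0, "az": 15, "fingers": 100},
    {"tx": -38, "ty": 126, "tz": 0, "ax": 0, "ay": 0, "az": 20, "fingers": 100},
    {"tx": -42, "ty": 138, "tz": 0, "ax": 0, "ay": 0, "az": 24, "fingers": 100},
  ],
)

```text
time: 21.02
tcp_pos: [0.4573, -0.2906, 0.2135]
tcp_rot: [[0.972, -0.236, -0.003], [-0.236, -0.972, -0.0], [-0.003, 0.001, -1.0]]
contact_force: [-0.3, -0.5, 0.1]
opening: 0.997
grip_force: 0.0
```

>>> step_arm(
  deltas=[
    {"tx": 0, "ty": 0, "tz": 0, "ax": 0, "ay": 0, "az": 0, "fingers": 100},
    {"tx": 0, "ty": 0, "tz": 0, "ax": 0, "ay": 0, "az": 0, "fingers": 100},
  ],
)

```text
time: 21.18
tcp_pos: [0.4589, -0.2862, 0.214]
tcp_rot: [[0.974, -0.226, -0.002], [-0.226, -0.974, 0.001], [-0.003, -0.001, -1.0]]
contact_force: [-0.9, 0.8, -0.5]
opening: 1.002
grip_force: 0.0
```

Run:
```python
from h import *
d=shot('wrist','w8');t=shot('top','t3');togo([.457,-.2934,.0505]);print(proj(d,[.457,-.2934,.068]))
o=np.zeros((520,600,3),np.uint8);o[:360,:480]=cv2.resize(d['img'],(480,360));o[360:,:440]=cv2.resize(t['img'][170:250,120:340],(440,160));cv2.imwrite('pics/v8.png',o[:,:,::-1])
```

```text
t 21.2833 shift mm [ -0.7   9.4 164.2] tool y yaw -102.9
(np.float64(327.5400694811931), np.float64(240.10735684990726))
```

View pics/v8.png

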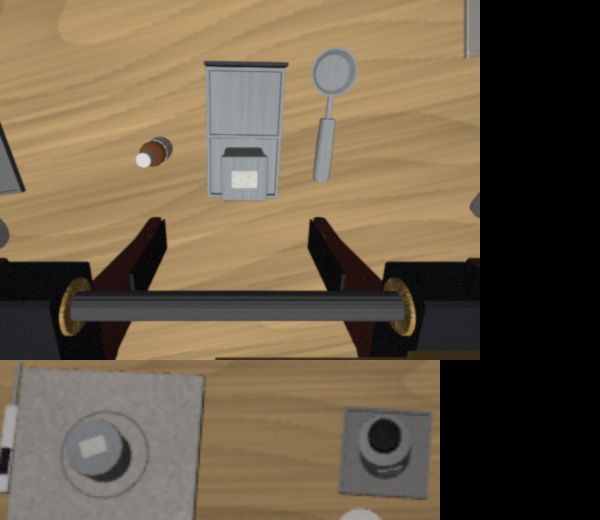

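The square tin stands in the front well with its lid at (326,237); the low tin on the scale looks close to central. I descend and grip.

>>> step_arm(
  deltas=[
    {"tx": 1, "ty": 5, "tz": 30, "ax": 0, "ay": 0, "az": 1, "fingers": 100},
    {"tx": 1, "ty": 9, "tz": 70, "ax": 0, "ay": 0, "az": 1, "fingers": 100},
    {"tx": 1, "ty": 9, "tz": 108, "ax": 0, "ay": 0, "az": 1, "fingers": 100},
    {"tx": 1, "ty": 9, "tz": 142, "ax": 0, "ay": 0, "az": 1, "fingers": 100},
    {"tx": 1, "ty": 9, "tz": 162, "ax": 0, "ay": 0, "az": 1, "fingers": 100},
  ],
)

```text
time: 21.7
tcp_pos: [0.4579, -0.2924, 0.0502]
tcp_rot: [[0.971, -0.239, -0.003], [-0.239, -0.971, 0.003], [-0.004, -0.002, -1.0]]
contact_force: [0.5, -0.1, -0.2]
opening: 1.001
grip_force: 0.0
```

>>> step_arm(
  deltas=[
    {"tx": 0, "ty": 0, "tz": 0, "ax": 0, "ay": 0, "az": 0, "fingers": 75},
    {"tx": 0, "ty": 0, "tz": 0, "ax": 0, "ay": 0, "az": 0, "fingers": 60},
    {"tx": 0, "ty": 0, "tz": 0, "ax": 0, "ay": 0, "az": 0, "fingers": 50},
    {"tx": 0, "ty": 0, "tz": 0, "ax": 0, "ay": 0, "az": 0, "fingers": 40},
    {"tx": 0, "ty": 0, "tz": 0, "ax": 0, "ay": 0, "az": 0, "fingers": 40},
  ],
)

```text
time: 22.12
tcp_pos: [0.4604, -0.2955, 0.0554]
tcp_rot: [[0.97, -0.243, 0.003], [-0.243, -0.97, -0.002], [0.003, 0.001, -1.0]]
contact_force: [-0.3, 0.9, 0.4]
opening: 0.659
grip_force: 0.0
```

>>> step_arm(
  deltas=[
    {"tx": 0, "ty": 0, "tz": 0, "ax": 0, "ay": 0, "az": 0, "fingers": 40},
    {"tx": 0, "ty": 0, "tz": 0, "ax": 0, "ay": 0, "az": 0, "fingers": 40},
    {"tx": 0, "ty": 0, "tz": 0, "ax": 0, "ay": 0, "az": 0, "fingers": 40},
    {"tx": 0, "ty": 0, "tz": 0, "ax": 0, "ay": 0, "az": 0, "fingers": 40},
  ],
)

```text
time: 22.45
tcp_pos: [0.46, -0.2952, 0.0547]
tcp_rot: [[0.97, -0.243, 0.002], [-0.243, -0.97, -0.001], [0.002, 0.0, -1.0]]
contact_force: [-0.4, 2.2, 7.6]
opening: 0.535
grip_force: 24.9
```

Run:
```python
from h import *
t=load('t3');print('low',ray(t,167.5,213,.1),'flask',ray(t,120+385/2,170+37.5,.104));togo([.5285,-.3108,.06])
```

```text
low [0.5328 0.3256 0.1   ] flask [0.5361 0.0284 0.104 ]
t 22.45 shift mm [70.2 -1.5 -5.1] tool y yaw -104.0
```

>>> step_arm(
  deltas=[
    {"tx": 0, "ty": 0, "tz": -5, "ax": 0, "ay": 0, "az": 0, "fingers": 40},
    {"tx": 0, "ty": 0, "tz": -15, "ax": 0, "ay": 0, "az": 0, "fingers": 40},
    {"tx": 0, "ty": 0, "tz": -28, "ax": 0, "ay": 0, "az": 0, "fingers": 40},
    {"tx": 0, "ty": 0, "tz": -36, "ax": 0, "ay": 0, "az": 0, "fingers": 40},
    {"tx": 5, "ty": 0, "tz": -40, "ax": 0, "ay": 0, "az": 0, "fingers": 40},
  ],
)

```text
time: 22.87
tcp_pos: [0.4638, -0.2967, 0.0951]
tcp_rot: [[0.97, -0.244, 0.0], [-0.244, -0.97, -0.001], [0.001, 0.001, -1.0]]
contact_force: [1.0, 0.1, -3.0]
opening: 0.531
grip_force: 24.9
```

>>> step_arm(
  deltas=[
    {"tx": 15, "ty": 0, "tz": 0, "ax": 0, "ay": 0, "az": 0, "fingers": 40},
    {"tx": 32, "ty": -1, "tz": 0, "ax": 0, "ay": 0, "az": 0, "fingers": 40},
    {"tx": 50, "ty": -1, "tz": 0, "ax": 0, "ay": 0, "az": 0, "fingers": 40},
    {"tx": 63, "ty": -1, "tz": 0, "ax": 0, "ay": 0, "az": 0, "fingers": 40},
    {"tx": 68, "ty": -1, "tz": 0, "ax": 0, "ay": 0, "az": 0, "fingers": 40},
  ],
)

```text
time: 23.28
tcp_pos: [0.5325, -0.3119, 0.0937]
tcp_rot: [[0.97, -0.242, 0.001], [-0.242, -0.97, -0.0], [0.001, -0.0, -1.0]]
contact_force: [0.5, -0.3, -2.7]
opening: 0.532
grip_force: 24.9
```

>>> step_arm(
  deltas=[
    {"tx": 0, "ty": 0, "tz": 6, "ax": 0, "ay": 0, "az": 0, "fingers": 40},
    {"tx": 0, "ty": 0, "tz": 14, "ax": 0, "ay": 0, "az": 0, "fingers": 40},
    {"tx": 0, "ty": 0, "tz": 20, "ax": 0, "ay": 0, "az": 0, "fingers": 40},
    {"tx": 0, "ty": 0, "tz": 24, "ax": 0, "ay": 0, "az": 0, "fingers": 40},
    {"tx": 0, "ty": 0, "tz": 26, "ax": 0, "ay": 0, "az": 0, "fingers": 40},
  ],
)

```text
time: 23.7
tcp_pos: [0.5291, -0.3116, 0.0664]
tcp_rot: [[0.97, -0.243, -0.002], [-0.243, -0.97, 0.001], [-0.002, -0.0, -1.0]]
contact_force: [0.5, 0.1, -3.3]
opening: 0.534
grip_force: 24.9
```

>>> step_arm(
  deltas=[
    {"tx": 0, "ty": 0, "tz": 3, "ax": 0, "ay": 0, "az": 0, "fingers": 40},
    {"tx": 0, "ty": 0, "tz": 6, "ax": 0, "ay": 0, "az": 0, "fingers": 40},
    {"tx": 0, "ty": 0, "tz": 9, "ax": 0, "ay": 0, "az": 0, "fingers": 40},
    {"tx": 0, "ty": 0, "tz": 10, "ax": 0, "ay": 0, "az": 0, "fingers": 40},
    {"tx": 0, "ty": 0, "tz": 10, "ax": 0, "ay": 0, "az": 0, "fingers": 40},
  ],
)

```text
time: 24.12
tcp_pos: [0.5302, -0.3118, 0.0574]
tcp_rot: [[0.97, -0.243, -0.0], [-0.243, -0.97, 0.0], [-0.0, -0.0, -1.0]]
contact_force: [0.3, -0.9, -3.3]
opening: 0.536
grip_force: 24.9
```

>>> step_arm(
  deltas=[
    {"tx": 0, "ty": 0, "tz": 1, "ax": 0, "ay": 0, "az": 0, "fingers": 40},
    {"tx": 0, "ty": 0, "tz": 2, "ax": 0, "ay": 0, "az": 0, "fingers": 40},
    {"tx": 0, "ty": 0, "tz": 3, "ax": 0, "ay": 0, "az": 0, "fingers": 40},
    {"tx": 0, "ty": 0, "tz": 3.5, "ax": 0, "ay": 0, "az": 0, "fingers": 40},
    {"tx": 0, "ty": 0, "tz": 3.5, "ax": 0, "ay": 0, "az": 0, "fingers": 40},
  ],
)

```text
time: 24.53
tcp_pos: [0.5306, -0.3119, 0.0548]
tcp_rot: [[0.97, -0.243, 0.001], [-0.243, -0.97, -0.0], [0.001, 0.0, -1.0]]
contact_force: [-1.3, 1.6, 3.7]
opening: 0.533
grip_force: 24.9
```

Touching down; release and withdraw.

>>> step_arm(
  deltas=[
    {"tx": 0, "ty": 0, "tz": 0, "ax": 0, "ay": 0, "az": 0, "fingers": 65},
    {"tx": 0, "ty": 0, "tz": 0, "ax": 0, "ay": 0, "az": 0, "fingers": 80},
    {"tx": 0, "ty": 0, "tz": 0, "ax": 0, "ay": 0, "az": 0, "fingers": 90},
    {"tx": 0, "ty": 0, "tz": 0, "ax": 0, "ay": 0, "az": 0, "fingers": 100},
    {"tx": 0, "ty": 0, "tz": 0, "ax": 0, "ay": 0, "az": 0, "fingers": 100},
  ],
)

```text
time: 24.95
tcp_pos: [0.5304, -0.3119, 0.0541]
tcp_rot: [[0.97, -0.243, 0.0], [-0.243, -0.97, -0.0], [0.0, 0.0, -1.0]]
contact_force: [-0.2, 0.2, 0.1]
opening: 0.877
grip_force: 0.0
```

>>> step_arm(
  deltas=[
    {"tx": 0, "ty": 0, "tz": -15, "ax": 0, "ay": 0, "az": 0, "fingers": 100},
    {"tx": 0, "ty": 0, "tz": -45, "ax": 0, "ay": 0, "az": 0, "fingers": 100},
    {"tx": 0, "ty": 0, "tz": -80, "ax": 0, "ay": 0, "az": 0, "fingers": 100},
    {"tx": 0, "ty": 0, "tz": -115, "ax": 0, "ay": 0, "az": 0, "fingers": 100},
    {"tx": -10, "ty": 0, "tz": -145, "ax": 0, "ay": 0, "az": 0, "fingers": 100},
  ],
)

```text
time: 25.37
tcp_pos: [0.5221, -0.3094, 0.2014]
tcp_rot: [[0.97, -0.242, 0.002], [-0.242, -0.97, -0.001], [0.002, -0.0, -1.0]]
contact_force: [1.3, 0.1, 0.1]
opening: 1.001
grip_force: 0.0
```

>>> step_arm(
  deltas=[
    {"tx": -30, "ty": 0, "tz": 0, "ax": 0, "ay": 0, "az": 0, "fingers": 100},
    {"tx": -60, "ty": 0, "tz": 0, "ax": 0, "ay": 0, "az": 0, "fingers": 100},
    {"tx": -60, "ty": 0, "tz": 0, "ax": 0, "ay": 0, "az": 0, "fingers": 100},
    {"tx": -60, "ty": 0, "tz": 0, "ax": 0, "ay": 0, "az": 0, "fingers": 100},
  ],
)

```text
time: 25.7
tcp_pos: [0.4614, -0.295, 0.1997]
tcp_rot: [[0.97, -0.244, 0.0], [-0.244, -0.97, -0.001], [0.0, 0.001, -1.0]]
contact_force: [0.5, 0.7, 0.3]
opening: 0.998
grip_force: 0.0
```

Run:
```python
from h import *
d=shot('wrist','w9');t=shot('scene','s9')
print(proj(d,[.5285,-.3108,.068]))
o=np.zeros((600,800,3),np.uint8);o[:360,:480]=cv2.resize(d['img'],(480,360));o[360:,:460]=cv2.resize(t['img'][140:400,170:480],(460,240));cv2.imwrite('pics/v9.png',o[:,:,::-1])
```

```text
(np.float64(316.1251304309007), np.float64(148.36761943931967))
```

View pics/v9.png

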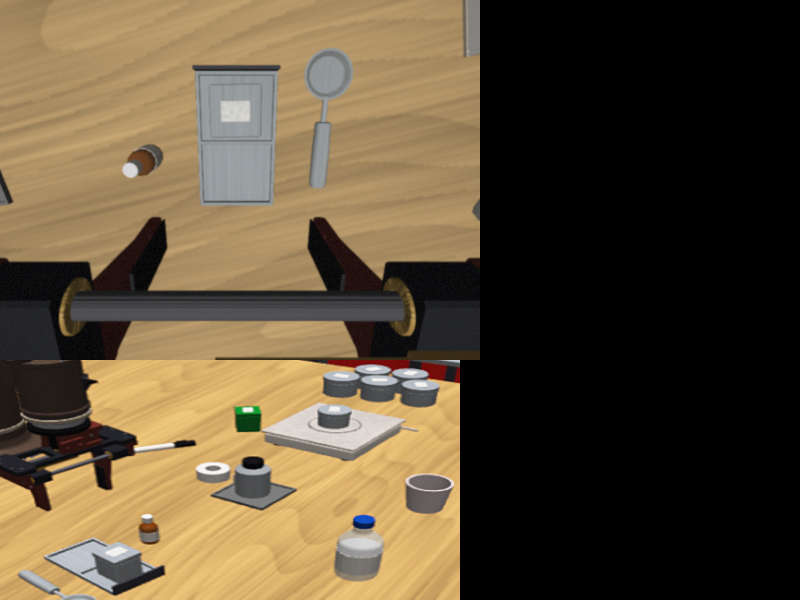

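All three stand upright in place: the square tin is in the rear well with its lid at about (314,147), the low tin is inside the circle and the flask is on the tray. The dropper and spoon are undisturbed.

```bash
python3 -c "
from workcell import order
print(order.sign_off())"
```

```text
the job is handed in; nothing more can be done
None
```

The changeover is done and handed in: the flask is on the grey tray, the low tin is inside the circle on the scale, and the square tin is in the carrier's rear well, all upright, with the dropper bottle and spoon undisturbed (the sign-off returned no verdict).

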